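# Refit the vacuum control knob of a portable suction unit

### The arm

A 6-joint arm with a two-finger parallel gripper is mounted at the origin on the work surface. World frame = base frame: x ahead of the robot, y to its left, z up, the work surface at z = 0. Lengths are in m, angles in rad, forces in N, time in s.
With the tool pointing down it reaches from about 0.375 to 0.9 m from the base axis. Payload 3.1 kg.
Tool frame: the origin (TCP) lies between the finger pads; the fingertips stand 22 mm ahead of it and the grasp point (between the pads) lies 3 mm ahead of it; z points along the fingers, y is the line along which they close (so a half turn about z gives the same grasp; the last joint's range is limited). The gripper opens to 87 mm and grips with 3 to 60 N. Pads are 19 mm wide; open, the fingers measure 117 mm over their backs; the gripper's body (75 mm by 190 mm) begins 51 mm behind the grasp point.
Start: joints at [-1.472, 0.527, 1.433, -0, 1.181, -0.178], TCP at [0.171, -0.601, 0.245] pointing down, gripper open.
Joint ranges: [-3.08, 3.08], [-0.75, 2.2], [0.22, 2.44], [-1.43, 4.57], [0, 2.65], [-2.85, 2.85]. Speed limits (rad/s): [2.79, 2.79, 3.14, 3.14, 3.14, 3.14].

### API

Orientations are given as a unit quaternion [x, y, z, w].
In Python, from rig import robot gives the robot as it stands.
- The arm moves only by the tool move_arm, never from a script. Its argument "series" is text: rows parted by semicolons, each of 6 numbers parted by spaces: the shift along the tool's x, y, z in mm, then the turn, a rotation vector about the tool's x, y, z in degrees. In form: dx dy dz ax ay az; .... A call has 1 to 8 rows; each row is the pose to reach, as a shift and turn from the pose commanded when the call began, along the tool's axes at that moment; what a row does not reach only later rows make up. A row lasts 1/12 s, in which the tool goes at most 41.7 mm and 7.16 degrees, less where a joint would pass 70% of its speed; a pose out of reach is approached as far as the arm can. A call with a gripper value outside its range is refused whole. "jaw" is the opening, from 0 (shut) to 1 (fully open), set as the call begins (left out, the last holds). The fingers move at their own pace and stop on an object; "newtons" is the grip in N (left out, the last holds). Time passes only in rows, so rows that repeat a pose let the fingers close. It gives the time, the measured TCP pose, the force, the opening and the grip force at its end, in the units of the state.
- robot.get_obs(): the state, without advancing time (a new reading comes with each control period).
- robot.camera(name): name is "side" or "top"; returns a dict with "img" (384x512x3 uint8, red, green, blue), "mtx" (3x3 intrinsics, pixels), "distortion" ([k1, k2, p1, p2, k3] as OpenCV has them; the pictures are not rectified), "world_to_cam" (4x4, takes a point from world to camera coordinates). Camera axes: x right, y down, z forward; pixel columns grow to the right and rows downward; lengths in m; the calibration is good to about 2 mm. A picture is of the moment at which its call begins. There is no depth.
- robot.hand_in(): hands the job in; it is judged then, once.
Trained networks look in a picture, given as the dict that the camera call returned (one of the last four; its "shot" number tells which), for a name from the list of things; names that differ only in an ending like _2 or _b are one class to them, and where a whole thing is asked for, a point or a joint stands for the part that bears it (a point fixed in the world has none). Each returns a list of dicts, best first, with "p" (0 to 1); they miss things now and then, are a little off and sometimes report something else, mostly with a low value. They report only what shows in the picture. A call takes as long as a camera call. They do not tell look-alikes from the thing itself.
- robot.search_frame(picture, thing): "xyz" ([x, y, z] in m, in world coordinates, good to about 4 mm: the middle of the surface that is visible of it).
- robot.tip_of(picture, thing): "xyz" ([x, y, z] in m, in world coordinates, good to about 4 mm: a listed point, or the origin of a listed thing).
The state is a dict: "time": time; "q": joint angles; "joint_velocities": joint speeds; "joint_torque": joint torques, N m; "position": TCP position; "tool_rot": TCP orientation; "ft_force": force on the tool from outside, world axes, zero at the start; "moment": the same for the moment, N m; "grip_width": finger opening in m; "grip_force": force on a finger pad.
Only numpy, scipy, OpenCV 4.12 (cv2) and the standard library are available. Lean on these libraries where they do the work, as an engineer would, in place of code of your own. Each camera call takes 0.05 s, during which the arm holds its last target. There are 200 camera calls.

### The job

The blue control knob of the suction unit has been cleaned and lies in the steel tray. Put it back on the unit's keyed shaft, finding by feel the angle at which it drops over the key, and push it fully home onto the panel; only then turn it anticlockwise to off, so that its white pointer line points at the red mark, and let go. Do not push the other things on the table out of place.

Things in the scene. Friction and masses are not known exactly. Their poses are not given: they have to be found in the camera images.
- knob: Loose blue knob, 50 to 100 g, standing on its open underside in the tray. Fluted round body 43 mm across, 22 mm high; on it a grip bar 40 mm long (along the knob's x), 14 mm thick (along y), from 22 to 48 mm height, to be pinched across its thickness from above. Origin: centre of the underside, on the turning axis; z up. A white pointer line runs from the middle of the bar's top to its +x end.
- pointer (a point): End of the knob's white pointer line: 20 mm from the knob's axis along its +x, 22 mm above its underside.
- bore (a point): Mouth of the knob's bore, at its origin (centre of the underside). The bore is 14 mm wide and runs 20 mm up the axis. A key slot 7 mm wide opens from it towards the knob's +x, straight below the pointer, out to 13 mm from the axis and through the full 20 mm.
- unit: Portable suction unit, fixed: white box 220 (x) x 180 (y) x 85 mm high; on the far half of its grey top panel a round gauge (12 mm high) and a small screen; a clear jar with blue lid (76 mm across, 122 mm high) stands at its far end, centred 150 mm along +x. Origin: centre of the box's underside; x away from its front, y to its left, z up.
- dial_axis (a point): Foot of the control shaft, where its axis meets the top panel, 85 mm above the table; axes as the unit's. The shaft turns stiffly (0.15 N m; it stays where left, light rubbing on the key does not turn it) between two stops: fully anticlockwise (off) its key points along the unit's +y, at the red mark; the other stop is 1.9 rad clockwise seen from above.
- shaft_tip (a point): Top of the upright steel shaft, 19 mm above the panel. The shaft is 12 mm in diameter, its top 3 mm tapered to 7 mm. The knob goes freely over its top 10 mm at any angle, then its underside rests on the key, 9 mm above the panel.
- key_top (a point): On the shaft's axis at the height of the top of the brass key, 9 mm above the panel. The key is 5 mm wide, reaches 11 mm from the axis on one side and down to the panel. The knob drops the last 9 mm, onto the panel, only with its slot over the key (within about 0.1 rad). The key starts 0.55 to 1.75 rad clockwise of off, where exactly is not measured: it must be felt for.
- off_mark (a point): Middle of the red off mark printed on the panel, 32 mm from the shaft's axis along the unit's +y. Small green dots mark the range clockwise from it.
- tray: Shallow steel tray, fixed, 170 (x) x 140 (y) mm, rim 12 mm high; origin: centre of its underside. The knob stands on its 3 mm thick floor.
- sanitizer: Bystander: clear bottle with blue cap, 60 mm across, 130 mm high, upright; origin: centre of its base.
- glove_box: Bystander: cardboard glove box 90 x 120 x 60 mm high; origin: centre of its base.
- tape_roll: Bystander: white roll of tape lying flat, 56 mm across, 24 mm high; origin: centre of its base.
Things that resemble listed ones, but are neither listed nor needed, are in the scene too. Several things have the shape of the knob; the one meant has the colours described above.

How it is judged:
On the way, in this order (a step that is already met when the one before it is completed fails the run):
1. the knob is fully home on the keyed shaft, before it is turned to off (z of knob in the frame of dial_axis between -0.004 and 0.003 m and horizontal distance between knob and dial_axis below 0.004 m and angle between knob's own z axis and vertical below 0.1 rad), for 0.2 s.
2. the knob, still home, is turned to off (all of step 1 and x of pointer in the frame of dial_axis between -0.0058 and 0.0058 m and y of pointer in the frame of dial_axis above 0.01 m), for 0.2 s.
At the end, for the whole second after the job is handed in: The knob is at rest, fully home on the shaft (underside within 3 mm of the panel, axis within 4 mm of the shaft's, upright within 0.1 rad), its pointer within about 0.28 rad of the direction of the red off mark, and released (all of step 2 and linear speed of knob below 0.02 m/s); the robot touches nothing.
It fails at once if the sanitizer is pushed more than 30 mm or tipped over (distance of sanitizer from where it was at the start of the episode above 0.03 m or angle between sanitizer's own z axis and vertical above 0.5 rad).
It fails at once if the glove box is pushed more than 30 mm or tipped over (distance of glove_box from where it was at the start of the episode above 0.03 m or angle between glove_box's own z axis and vertical above 0.5 rad).
It fails at once if the tape roll is pushed more than 30 mm or tipped over (distance of tape_roll from where it was at the start of the episode above 0.03 m or angle between tape_roll's own z axis and vertical above 0.5 rad).
It also fails if it takes over 61 s, if anything falls off the work surface, if the arm or the gripper's body presses on something with over 40 N, if the wrist force passes 120 N, or if a joint passes its speed limit or range.

## Working session

There is one attempt and no reset: what is moved stays moved. The work goes in short steps, Python scripts to look and compute and a tool call to move; the robot and the scene stay as the last step left them, time stands still between calls to the robot, and variables do not carry over. Pictures are saved under pics/ and viewed, at most 10 in all, crops included, and the job is handed in when it is done.

Besides the shell and the picture viewer there is one more tool, called after "Request:" as name(argument=value, ...) on one line, values as JSON. move_arm: Moves the arm, as the interface text tells. Its arguments: {"type":"object","properties":{"series":{"type":"string"},"jaw":{"type":"number"},"newtons":{"type":"number"}},"required":["series"]}

```bash
ls; mkdir -p pics
cat > h.py <<'E'
from rig import robot
import numpy as np, cv2
def proj(c,P):
    w=c["world_to_cam"]; r,_=cv2.Rodrigues(np.array(w)[:3,:3])
    return cv2.projectPoints(np.float64(P).reshape(-1,1,3),r,np.array(w)[:3,3],np.array(c["mtx"]),np.array(c["distortion"]))[0].reshape(-1,2)
def onz(c,uv,z):
    w=np.array(c["world_to_cam"]);R=w[:3,:3];t=w[:3,3]
    n=cv2.undistortPoints(np.float64(uv).reshape(-1,1,2),np.array(c["mtx"]),np.array(c["distortion"])).reshape(-1,2)
    o=-R.T@t; d=np.c_[n,np.ones(len(n))]@R
    return o+d*((z-o[2])/d[:,2])[:,None]
def save(c,n,crop=None,s=1):
    i=c["img"][:,:,::-1]
    if crop: i=i[crop[1]:crop[3],crop[0]:crop[2]]
    cv2.imwrite("pics/"+n,cv2.resize(np.ascontiguousarray(i),None,fx=s,fy=s,interpolation=cv2.INTER_CUBIC))
E
python3 - <<'E'
from h import *
cs=[robot.camera(n) for n in("top","side")]
im=np.hstack([c["img"][:,:,::-1] for c in cs]); cv2.imwrite("pics/a.png",cs[0]["img"][:,:,::-1]);cv2.imwrite("pics/b.png",cs[1]["img"][:,:,::-1])
for c in cs:
  print('--')
  for n in["knob","pointer","bore","unit","dial_axis","shaft_tip","off_mark","tray","sanitizer","glove_box","tape_roll"]:
    try:
      for d in robot.tip_of(c,n)[:4]:print(n,np.round(d["xyz"],3),round(d["p"],2),proj(c,d["xyz"]).round().tolist())
    except Exception as e:print(n,e)
print(robot.get_obs())
E
```

```text
pics
--
knob [ 0.555 -0.22   0.104] 0.69 [[329.0, 204.0]]
knob [0.739 0.218 0.   ] 0.52 [[186.0, 151.0]]
knob [0.55  0.038 0.001] 0.5 [[241.0, 210.0]]
knob [0.6   0.177 0.004] 0.49 [[197.0, 194.0]]
pointer [0.615 0.188 0.026] 0.75 [[193.0, 187.0]]
pointer [0.755 0.223 0.019] 0.67 [[184.0, 145.0]]
pointer [0.57  0.044 0.023] 0.56 [[239.0, 202.0]]
pointer [ 0.534 -0.456  0.004] 0.43 [[395.0, 216.0]]
bore [0.6   0.174 0.006] 0.65 [[198.0, 193.0]]
bore [ 0.55   0.036 -0.   ] 0.6 [[241.0, 210.0]]
bore [0.741 0.219 0.001] 0.49 [[186.0, 151.0]]
unit [ 0.592 -0.21   0.002] 0.7 [[318.0, 197.0]]
dial_axis [ 0.559 -0.218  0.081] 0.81 [[327.0, 204.0]]
shaft_tip [ 0.558 -0.219  0.108] 0.68 [[329.0, 203.0]]
off_mark [ 0.552 -0.193  0.082] 0.96 [[318.0, 206.0]]
tray [0.586 0.176 0.003] 0.9 [[197.0, 198.0]]
sanitizer [ 0.588  0.448 -0.001] 0.9 [[113.0, 196.0]]
glove_box [ 0.533 -0.46   0.003] 0.68 [[396.0, 216.0]]
tape_roll [ 0.423 -0.028  0.003] 0.51 [[261.0, 250.0]]
--
knob [0.555 0.036 0.002] 0.81 [[268.0, 218.0]]
knob [0.604 0.177 0.003] 0.64 [[244.0, 250.0]]
knob [0.739 0.218 0.001] 0.57 [[189.
[... 901 characters left out ...]
e': 1.2, 'q': array([-1.47250682e+00,  5.27529464e-01,  1.43274510e+00,  1.93157076e-05,
        1.18138426e+00, -1.78460664e-01]), 'joint_velocities': array([ 0.00083025, -0.00026384,  0.00215632,  0.00034554, -0.0017031 ,
       -0.00111906]), 'joint_torque': array([-5.93905725e-06, -4.40024364e+01, -1.76985633e+01,  6.34483458e-02,
        5.04285051e-02,  4.86869595e-06]), 'position': array([ 0.17082209, -0.60115918,  0.24451589]), 'tool_rot': array([ 9.90441940e-01,  1.37930282e-01,  1.02533607e-05, -3.27001035e-05]), 'ft_force': array([ 0.22461897, -0.83621097, -0.51367441]), 'moment': array([-0.01233926, -0.00026413, -0.06564634]), 'grip_force': 0.0, 'grip_width': 0.08682751817359179}
```

Run:
```python
from h import *
t=cv2.imread("pics/a.png");b=cv2.imread("pics/b.png")
cv2.imwrite("pics/c.png",cv2.resize(t[120:280,90:430],(790,372),interpolation=2))
A=cv2.resize(t[130:230,160:360],(800,400),interpolation=2)
B=cv2.resize(b[125:275,150:350],(800,600),interpolation=2)
cv2.imwrite("pics/d.png",A);cv2.imwrite("pics/e.png",B)
```

```text
(no output)
```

View pics/d.png

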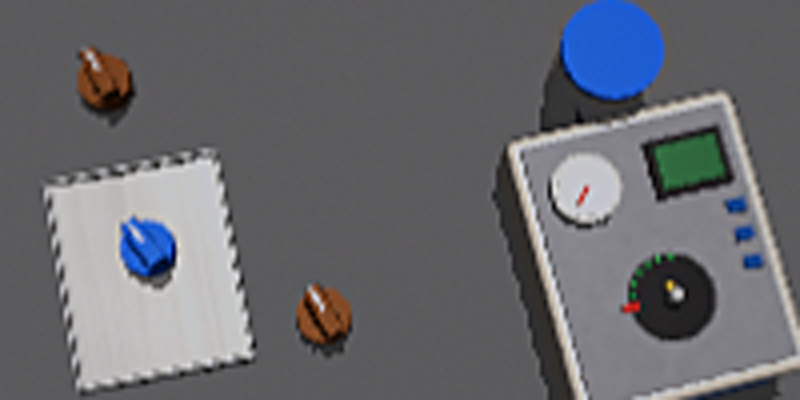

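View pics/e.png

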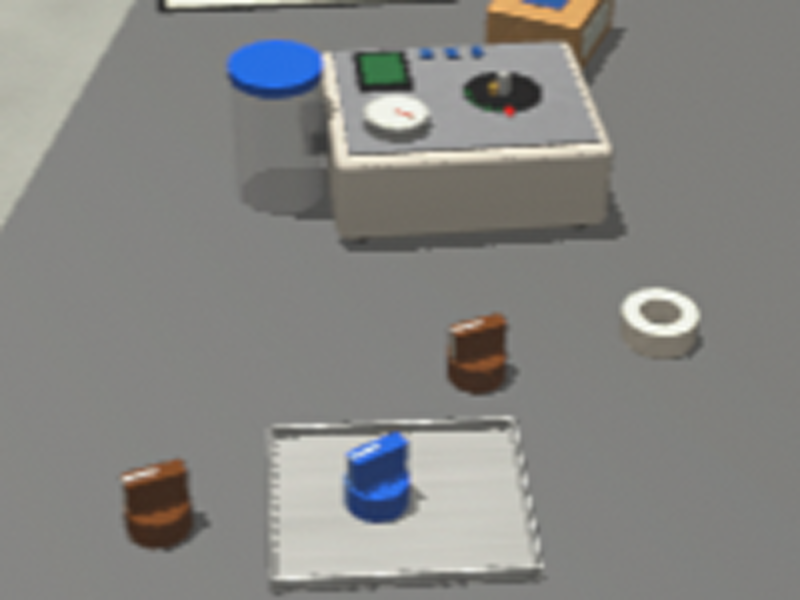

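Three things have the knob's shape: a brown one at top px (186,151), a brown one at (241,210) and a blue one in the tray at (197,194). The blue one matches on both colour and place, and the crops confirm it. In the top crop the yellow key lies up-left of the shaft tip, and the red mark is on the left.

```bash
cat > fit.py <<'E'
from h import *
from scipy.optimize import minimize
def knobpts():
    a=np.linspace(0,2*np.pi,40,endpoint=False)
    cyl=np.array([[.0215*np.cos(t),.0215*np.sin(t),z] for t in a for z in(0,.022)])
    bar=np.array([[x,y,z] for x in(-.02,.02) for y in(-.007,.007) for z in(.022,.048)])
    return cyl,bar
def maskof(c,uv,r=22,s=6):
    u,v=np.round(uv).astype(int); i=c["img"][v-r:v+r,u-r:u+r].astype(np.float32)
    i=cv2.resize(i,None,fx=s,fy=s,interpolation=cv2.INTER_CUBIC)
    m=(i[:,:,2]-i[:,:,0]>45).astype(np.uint8)
    m=cv2.morphologyEx(m,cv2.MORPH_CLOSE,np.ones((15,15)))
    n,l,st,_=cv2.connectedComponentsWithStats(m)
    k=1+np.argmax(st[1:,4]); return (l==k).astype(np.uint8),np.array([u-r,v-r]),s
def render(c,p,z0,o,s,shape):
    x,y,w=p; R=np.array([[np.cos(w),-np.sin(w),0],[np.sin(w),np.cos(w),0],[0,0,1]])
    m=np.zeros(shape,np.uint8)
    for P in knobpts():
        q=(proj(c,P@R.T+[x,y,z0])-o+.5)*s-.5
        cv2.fillConvexPoly(m,cv2.convexHull(np.round(q*16).astype(np.int32)),1,shift=4)
    return m
def fit(cs,p0,z0,free_z=False):
    M=[(c,)+maskof(c,proj(c,[p0[0],p0[1],z0+.024])[0]) for c in cs]
    def f(p): return sum(1-(lambda a,b:(a&b).sum()/max(1,(a|b).sum()))(m,render(c,p[:3],p[3] if free_z else z0,o,s,m.shape)) for c,m,o,s in M)
    best=None
    for w in p0[2]+np.array([-.5,0,.5]):
        x0=[p0[0],p0[1],w]+([z0] if free_z else []); n=len(x0)
        sim=np.vstack([x0]+[np.array(x0)+np.eye(4)[i][:n]*[.006,.006,.25,.006][i] for i in range(n)])
        r=minimize(f,x0,method="Nelder-Mead",options=dict(initial_simplex=sim,xatol=1e-4,fatol=1e-4))
        if best is None or r.fun<best.fun: best=r
    return best.x,best.fun
E
python3 - <<'E'
from fit import *
cs=[robot.camera(n) for n in("top","side")]
for sub in(cs,cs[:1],cs[1:]): print("knob",*fit(sub,[.6,.175,.6],.003))
t,s=cs
def yaw(P): d=P[1]-P[0]; return np.arctan2(d[1],d[0])
e=onz(t,[[306.2,230],[288,166.2]],.085);print("left edge top",e.round(3).tolist(),yaw(e))
e=onz(t,[[288,166.2],[341.7,153.7]],.085);print("far edge top",yaw(e)+np.pi/2)
e=onz(s,[[302,162.5],[235,163.7]],.085);print("left edge side",e.round(3).tolist(),yaw(e))
r=t["img"][190:216,310:350].astype(int)
R,G,B=r[...,0],r[...,1],r[...,2]
def cen(w): v,u=np.mgrid[190:216,310:350]; return [[(u*w).sum()/w.sum(),(v*w).sum()/w.sum()]]
red=np.clip(R-np.maximum(G,B)-40,0,None)*(R>1.8*G); yel=np.clip(np.minimum(R,G)-B-30,0,None)*(np.indices(R.shape)[1]>10)
print("red",cen(red),onz(t,cen(red),.085),"key",cen(yel),onz(t,cen(yel),.094))
w=np.clip(r.min(2)-110,0,None)*((np.indices(R.shape)[1]>13)&(np.indices(R.shape)[1]<27)&(np.indices(R.shape)[0]>8)&(np.indices(R.shape)[0]<20))
print("tip",cen(w),onz(t,cen(w),.104))
print(r[8:20,13:27].min(2))
for c in cs:
  for k in range(2):
    for n in("dial_axis","shaft_tip","off_mark","key_top"): print(n,[(np.round(d["xyz"],4).tolist(),round(d["p"],2)) for d in robot.tip_of(c,n)[:1]])
E
```

```text
knob [0.60407308 0.17685544 0.74638578] 0.23647659493267836
knob [0.60461732 0.17817577 0.67816341] 0.07569346497414198
knob [0.6037932  0.17202929 0.91375118] 0.11392949269131558
left edge top [[0.482, -0.155, 0.085], [0.672, -0.104, 0.085]] 0.2645972699113356
far edge top 0.24641479049089843
left edge side [[0.47, -0.145, 0.085], [0.674, -0.105, 0.085]] 0.1931197151924778
red [[np.float64(317.6431623931624), np.float64(206.31730769230768)]] [[ 0.5514193  -0.19023554  0.085     ]] key [[np.float64(326.992700729927), np.float64(200.8941605839416)]] [[ 0.56648256 -0.21646625  0.094     ]]
tip [[np.float64(328.99278846153845), np.float64(202.95192307692307)]] [[ 0.5589897  -0.21995558  0.104     ]]
[[ 36  36  35  34  33  33  32  35  34  33  32  33  25  51]
 [ 36  36  35  30  25  27  31  33  33  34  34  34  29  31]
 [ 36  36  32  31  43  33  22  29  33  34  34  33  32  28]
 [ 37  35  29  18  56  54  80  25  28  32  35  33  33  30]
 [ 36  36  27  12  67 133 176 124  21  32  35  33  33  34]
 [ 37  37  31  17  63 168 214 178  19  30  34  34  33  32]
 [ 36  35  34  26  54 126 165 122  22  3
[... 334 characters left out ...]
, -0.2199, 0.082], 0.73)]
shaft_tip [([0.5573, -0.2209, 0.1069], 0.88)]
off_mark [([0.5509, -0.1898, 0.0826], 0.94)]
key_top [([0.5583, -0.2211, 0.0935], 0.75)]
dial_axis [([0.5581, -0.2199, 0.082], 0.73)]
shaft_tip [([0.5573, -0.2209, 0.1069], 0.88)]
off_mark [([0.5509, -0.1898, 0.0826], 0.94)]
key_top [([0.5583, -0.2211, 0.0935], 0.75)]
dial_axis [([0.5588, -0.2178, 0.0854], 0.61)]
shaft_tip [([0.5632, -0.2182, 0.1032], 0.86)]
off_mark [([0.5492, -0.1889, 0.0834], 0.93)]
key_top [([0.5573, -0.2221, 0.0945], 0.9)]
dial_axis [([0.5588, -0.2178, 0.0854], 0.61)]
shaft_tip [([0.5632, -0.2182, 0.1032], 0.86)]
off_mark [([0.5492, -0.1889, 0.0834], 0.93)]
key_top [([0.5573, -0.2221, 0.0945], 0.9)]
```

Request:
move_arm(series="29 -29 0 0 0 -3;58 -58 0 0 0 -6;87 -87 0 0 0 -9;116 -116 0 0 0 -12;145 -145 0 0 0 -15;174 -174 0 0 0 -18;203 -203 0 0 0 -21;232 -232 0 0 0 -24", jaw=0.6)

```text
time: 2.77
position: [0.3312, -0.313, 0.2448]
tool_rot: [0.94, 0.342, 0.0, 0.0]
ft_force: [1.1, -0.5, 0.7]
grip_width: 0.0533
grip_force: 0.0
```

```bash
cat > d.py <<'E'
from h import *
import sys
from scipy.spatial.transform import Rotation as Ro
def delta(x,y,z,yaw):
    o=robot.get_obs();R=Ro.from_quat(o["tool_rot"]).as_matrix()
    y0=np.arctan2(R[1,0],R[0,0]); d=R.T@(np.array([x,y,z])-o["position"])*1000
    print("t",round(o["time"],2),"pos",o["position"].round(4),"yaw",round(y0,3),"F",o["ft_force"].round(1),"grip",round(o["grip_width"],4),"| move",d.round(1),"az",round(-np.degrees(yaw-y0),1),"tilt",R[:,2].round(3))
if __name__=="__main__": delta(*map(float,sys.argv[1:]))
E
python3 d.py .604 .177 .15 .70
```

```text
t 2.77 pos [ 0.3312 -0.313   0.2448] yaw 0.698 F [ 1.1 -0.5  0.7] grip 0.0533 | move [ 523.8 -200.3   94.7] az -0.1 tilt [ 0.001 -0.001 -1.   ]
```

Request:
move_arm(series="37 -14 0 0 0 0;74 -28 0 0 0 0;111 -42 0 0 0 0;148 -56 0 0 0 0;185 -70 0 0 0 0;222 -85 0 0 0 0;259 -99 0 0 0 0;296 -113 0 0 0 0")

```text
time: 3.43
position: [0.4861, -0.0362, 0.2448]
tool_rot: [0.94, 0.341, 0.0, 0.0]
ft_force: [-0.5, -0.5, 0.2]
grip_width: 0.0521
grip_force: 0.0
```

Request:
move_arm(series="35 -13 10 0 0 0;70 -27 25 0 0 0;105 -40 40 0 0 0;140 -53 55 0 0 0;175 -67 70 0 0 0;205 -78 85 0 0 0;228 -87 95 0 0 0;228 -87 95 0 0 0")

```text
time: 4.1
position: [0.6057, 0.179, 0.1471]
tool_rot: [0.939, 0.343, 0.0, -0.001]
ft_force: [0.3, 0.2, -0.5]
grip_width: 0.0521
grip_force: 0.0
```

```bash
python3 d.py .604 .177 .05 .70
python3 - <<'E'
from h import *
c=robot.camera("top");save(c,"f.png",(150,140,250,230),7)
E
```

```text
t 4.1 pos [0.6057 0.179  0.1471] yaw 0.7 F [ 0.3  0.2 -0.5] grip 0.0521 | move [-2.6  0.5 97.1] az -0.0 tilt [-0.     0.001 -1.   ]
```

View pics/f.png

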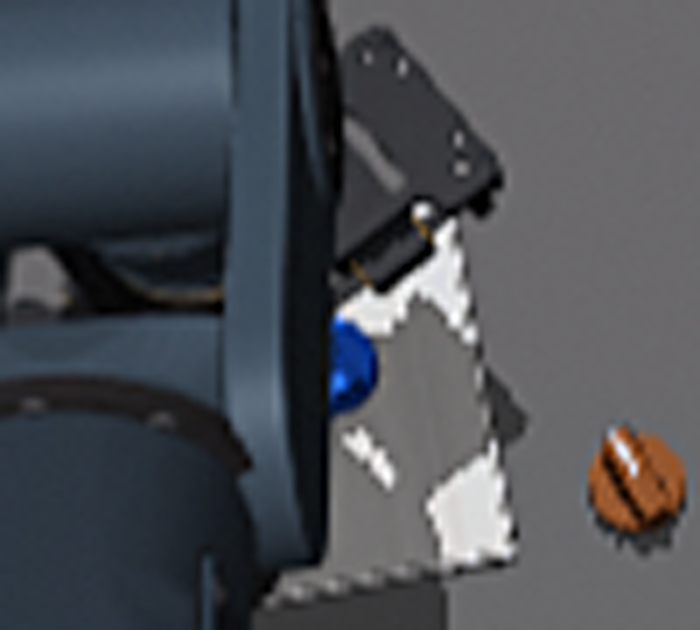

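The top view is mostly hidden by the arm. A part of the blue knob shows at crop (350,365), where I expected it. I'll go down now and close the fingers gently.

Request:
move_arm(series="-2 0 30 0 0 0;-2 0 60 0 0 0;-2 0 80 0 0 0;-2 0 90 0 0 0;-2 0 97 0 0 0;-2 0 97 0 0 0")

```text
time: 4.65
position: [0.6027, 0.1727, 0.052]
tool_rot: [0.94, 0.34, -0.001, -0.0]
ft_force: [0.3, 0.2, 0.1]
grip_width: 0.052
grip_force: 0.0
```

```bash
python3 d.py .604 .177 .05 .70
python3 - <<'E'
from h import *
c=robot.camera("side");save(c,"g.png",(190,190,310,280),6)
E
```

```text
t 4.65 pos [0.6027 0.1727 0.052 ] yaw 0.695 F [0.3 0.2 0.1] grip 0.052 | move [ 3.8 -2.5  2. ] az -0.3 tilt [-0.001 -0.    -1.   ]
```

View pics/g.png

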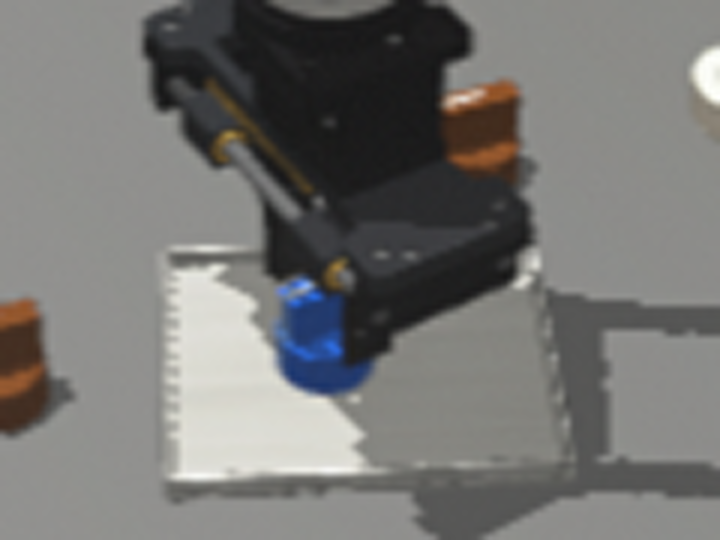

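Request:
move_arm(series="4 -2 1 0 0 0;4 -2 1 0 0 0;4 -2 1 0 0 0")

```text
time: 4.95
position: [0.6059, 0.1779, 0.0529]
tool_rot: [0.94, 0.341, 0.001, 0.0]
ft_force: [-0.4, -0.2, -0.1]
grip_width: 0.0523
grip_force: 0.0
```

Request:
move_arm(series="0 0 0 0 0 0;0 0 0 0 0 0;0 0 0 0 0 0;0 0 0 0 0 0;0 0 0 0 0 0", jaw=0, newtons=35)

```text
time: 5.37
position: [0.6049, 0.1775, 0.0516]
tool_rot: [0.94, 0.341, 0.0, 0.0]
ft_force: [0.0, -0.3, -0.1]
grip_width: 0.0269
grip_force: 0.0
```

Request:
move_arm(series="0 0 -30 0 0 0;0 0 -70 0 0 0;0 0 -110 0 0 0;0 0 -130 0 0 0;0 0 -130 0 0 0;0 0 -130 0 0 0")

```text
time: 5.87
position: [0.6056, 0.1777, 0.1831]
tool_rot: [0.94, 0.341, 0.002, 0.0]
ft_force: [-0.2, 0.8, -0.8]
grip_width: 0.0006
grip_force: 0.0
```

```bash
python3 d.py .559 -.220 .18 .44
python3 - <<'E'
from fit import *
c=robot.camera("side");o=robot.get_obs();x,y,z=o["position"]
z0=z-.0475
save(c,"i.png",(180,150,300,240),6)
print(proj(c,[x,y,z]))
print(fit([c],[x,y,.7],z0,True),z0)
E
```

```text
t 5.87 pos [0.6056 0.1777 0.1831] yaw 0.696 F [-0.2  0.8 -0.8] grip 0.0006 | move [-290.6  275.4    2.8] az 14.7 tilt [ 0.003  0.    -1.   ]
[[243.63374709 196.33994416]]Traceback (most recent call last):
  File "<stdin>", line 6, in <module>
  File "fit.py", line 23, in fit
    M=[(c,)+maskof(c,proj(c,[p0[0],p0[1],z0+.024])[0]) for c in cs]
            ~~~~~~^^^^^^^^^^^^^^^^^^^^^^^^^^^^^^^^^^^^
  File "fit.py", line 14, in maskof
    k=1+np.argmax(st[1:,4]); return (l==k).astype(np.uint8),np.array([u-r,v-r]),s
        ~~~~~~~~~^^^^^^^^^^
    return _wrapfunc(a, 'argmax', axis=axis, out=out, **kwds)
    return bound(*args, **kwds)
ValueError: attempt to get argmax of an empty sequence
```

View pics/i.png

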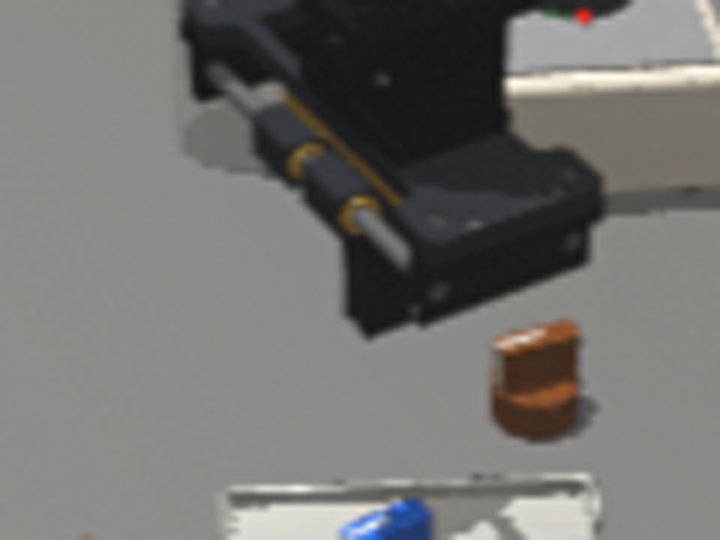

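The fingers move slowly, about 60 mm/s, so I lifted before they had closed. The knob still stands in the tray. I'll open, go down again and wait for the grip this time.

Request:
move_arm(series="0 0 0 0 0 0;0 0 0 0 0 0;0 0 0 0 0 0;0 0 0 0 0 0;0 0 0 0 0 0;0 0 20 0 0 0;0 0 50 0 0 0;0 0 70 0 0 0", jaw=0.5)

```text
time: 6.58
position: [0.6044, 0.1775, 0.11]
tool_rot: [0.94, 0.341, -0.0, -0.0]
ft_force: [-0.4, 0.8, -1.1]
grip_width: 0.041
grip_force: 0.0
```

```bash
python3 d.py .604 .177 .05 .70
python3 - <<'E'
from fit import *
c=robot.camera("side")
print([(np.round(d["xyz"],4),round(d["p"],2)) for n in("knob","pointer","bore") for d in robot.tip_of(c,n)[:3]])
E
```

```text
t 6.58 pos [0.6044 0.1775 0.11  ] yaw 0.696 F [-0.4  0.8 -1.1] grip 0.041 | move [-0.5  0.1 60. ] az -0.2 tilt [-0.001 -0.    -1.   ]
[(array([7.391e-01, 2.160e-01, 1.000e-04]), 0.65), (array([0.6042, 0.1748, 0.0011]), 0.6), (array([0.7584, 0.2279, 0.0192]), 0.9), (array([0.6191, 0.1923, 0.0226]), 0.76), (array([ 0.5565, -0.2223,  0.0947]), 0.66), (array([ 0.6008,  0.1693, -0.    ]), 0.63), (array([0.7415, 0.2192, 0.0008]), 0.58)]
```

Request:
move_arm(series="0 0 35 0 0 0;0 0 52 0 0 0;0 0 59 0 0 0;0 0 59 0 0 0")

```text
time: 7.12
position: [0.6048, 0.1775, 0.0523]
tool_rot: [0.94, 0.341, -0.0, -0.0]
ft_force: [0.6, 0.4, -0.0]
grip_width: 0.0434
grip_force: 0.0
```

Request:
move_arm(series="0 0 0 0 0 0;0 0 0 0 0 0;0 0 0 0 0 0;0 0 0 0 0 0;0 0 0 0 0 0;0 0 0 0 0 0;0 0 0 0 0 0;0 0 0 0 0 0", jaw=0, newtons=35)

```text
time: 7.78
position: [0.6053, 0.1776, 0.0532]
tool_rot: [0.94, 0.341, 0.001, 0.0]
ft_force: [0.1, -0.4, 4.2]
grip_width: 0.014
grip_force: 35.0
```

```bash
python3 d.py .604 .177 .05 .70
```

```text
t 7.78 pos [0.6053 0.1776 0.0532] yaw 0.696 F [ 0.1 -0.4  4.2] grip 0.014 | move [-1.4 -0.4  3.2] az -0.2 tilt [ 0.001  0.    -1.   ]
```

Request:
move_arm(series="0 0 -30 0 0 0;0 0 -70 0 0 0;0 0 -110 0 0 0;0 0 -145 0 0 0;0 0 -145 0 0 0;0 0 -145 0 0 0")

```text
time: 8.28
position: [0.6062, 0.1778, 0.2]
tool_rot: [0.94, 0.341, 0.003, 0.001]
ft_force: [0.1, -0.1, -1.3]
grip_width: 0.0135
grip_force: 35.0
```

```bash
python3 d.py .559 -.220 .20 .44
python3 - <<'E'
from fit import *
c=robot.camera("side");o=robot.get_obs();x,y,z=o["position"]
save(c,"j.png",(180,140,300,230),6)
for n in("bore","pointer","knob"): print(n,[(np.round(d["xyz"],4),round(d["p"],2)) for d in robot.tip_of(c,n)[:4]])
E
```

```text
t 8.28 pos [0.6062 0.1778 0.2   ] yaw 0.696 F [ 0.1 -0.1 -1.3] grip 0.0135 | move [-291.2  275.    -0.5] az 14.7 tilt [ 0.005  0.001 -1.   ]
bore [(array([0.5989, 0.1739, 0.1479]), 0.81), (array([0.7409, 0.2161, 0.0016]), 0.68), (array([ 0.5849,  0.1756, -0.    ]), 0.59), (array([ 0.5493,  0.0394, -0.0009]), 0.48)]
pointer [(array([0.7585, 0.2293, 0.0214]), 0.65), (array([0.6024, 0.1744, 0.1488]), 0.63), (array([0.6212, 0.187 , 0.1698]), 0.54), (array([0.5684, 0.0509, 0.0226]), 0.48)]
knob [(array([7.408e-01, 2.174e-01, 7.000e-04]), 0.92), (array([0.5547, 0.0375, 0.0042]), 0.76), (array([0.6058, 0.1746, 0.1505]), 0.68)]
```

View pics/j.png

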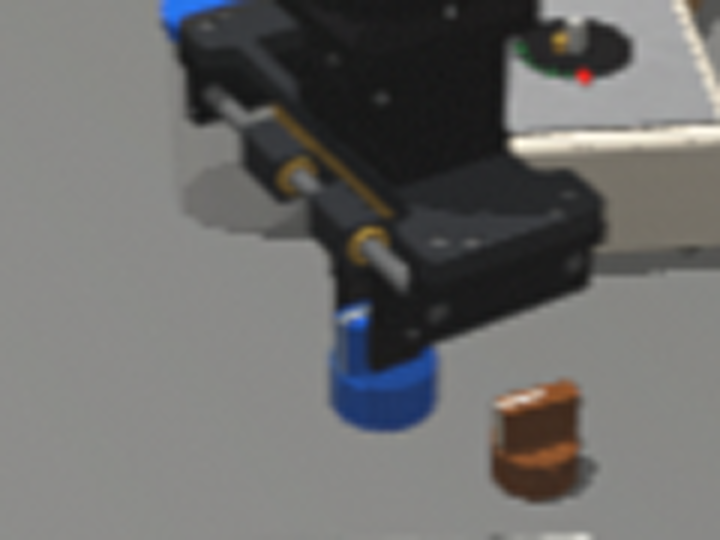

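```bash
cat > cyl.py <<'E'
from fit import *
def cylfit(c,o,z0off=.0498):
    """knob axis xy offset from TCP (tool axes, mm) using cylinder silhouette, lower part"""
    x,y,z=o["position"]; z0=z-z0off
    m,off,s=maskof(c,proj(c,[x,y,z0+.01])[0])
    def r(p):
        q=np.zeros(m.shape,np.uint8); P=knobpts()[0]+[p[0],p[1],z0]
        uv=(proj(c,P)-off+.5)*s-.5
        cv2.fillConvexPoly(q,cv2.convexHull(np.round(uv*16).astype(np.int32)),1,shift=4); return q
    # ignore region above the cylinder's mid-height rows
    row=int(((proj(c,[x,y,z0+.012])[0]-off+.5)*s-.5)[1])
    def f(p):
        a,b=m[row:],r(p)[row:]; return 1-(a&b).sum()/max(1,(a|b).sum())
    b=minimize(f,[x,y],method="Nelder-Mead",options=dict(initial_simplex=[[x,y],[x+.006,y],[x,y+.006]],xatol=1e-4,fatol=1e-4))
    return b.x-[x,y],b.fun
E
python3 - <<'E'
from cyl import *
o=robot.get_obs();c=robot.camera("side")
d,f=cylfit(c,o);print(d*1000,f)
# shaft/tip in same camera, from two views: triangulate via brightness is coarse; print camera position
w=np.array(c["world_to_cam"]);print(-w[:3,:3].T@w[:3,3])
E
```

```text
[-1.57737699 -4.31840171] 0.07032833400891769
[0.49158974 0.93280747 0.76960227]
```

Request:
move_arm(series="-24 23 0 0 0 3.5;-48 46 0 0 0 7;-72 69 0 0 0 10.5;-96 92 0 0 0 14;-120 115 0 0 0 17.5;-144 138 0 0 0 21;-168 161 0 0 0 24.5;-192 183 0 0 0 28")

```text
time: 9.2
position: [0.5738, -0.0874, 0.196]
tool_rot: [0.995, 0.102, -0.001, -0.001]
ft_force: [0.2, -0.0, -1.1]
grip_width: 0.0138
grip_force: 35.0
```

```bash
python3 d.py .561 -.2196 .17 .20
```

```text
t 9.2 pos [ 0.5738 -0.0874  0.196 ] yaw 0.204 F [ 0.2 -0.  -1.1] grip 0.0138 | move [-39.3 126.9  25.9] az 0.2 tilt [-0.003  0.001 -1.   ]
```

Request:
move_arm(series="-10 32 0 0 0 0;-20 64 5 0 0 0;-30 96 12 0 0 0;-37 118 20 0 0 0;-39 127 26 0 0 0;-39 127 26 0 0 0;-39 127 26 0 0 0;-39 127 26 0 0 0")

```text
time: 9.87
position: [0.5626, -0.2165, 0.1711]
tool_rot: [0.995, 0.104, -0.001, -0.001]
ft_force: [-0.4, -0.5, -0.4]
grip_width: 0.0133
grip_force: 35.0
```

```bash
python3 d.py .561 -.2196 .17 .20
python3 - <<'E'
from cyl import *
o=robot.get_obs();c=robot.camera("side")
d,f=cylfit(c,o);print(d*1000,f)
save(c,"k.png",(235,100,315,175),8)
x,y,z=o["position"]
print(proj(c,[[x,y,z-.0498],[.559,-.22,.104],[.559,-.22,.085],[.559,-.22,.094]]))
E
```

```text
t 9.87 pos [ 0.5626 -0.2165  0.1711] yaw 0.208 F [-0.4 -0.5 -0.4] grip 0.0133 | move [-2.2  2.7  1.1] az 0.5 tilt [-0.001  0.002 -1.   ]
[-0.30108833 -4.22394848] 0.06512301013024602
[[274.83696804 138.56432402]
 [275.76280327 142.78563359]
 [275.46991872 147.82522924]
 [275.60801885 145.4486581 ]]
```

View pics/k.png

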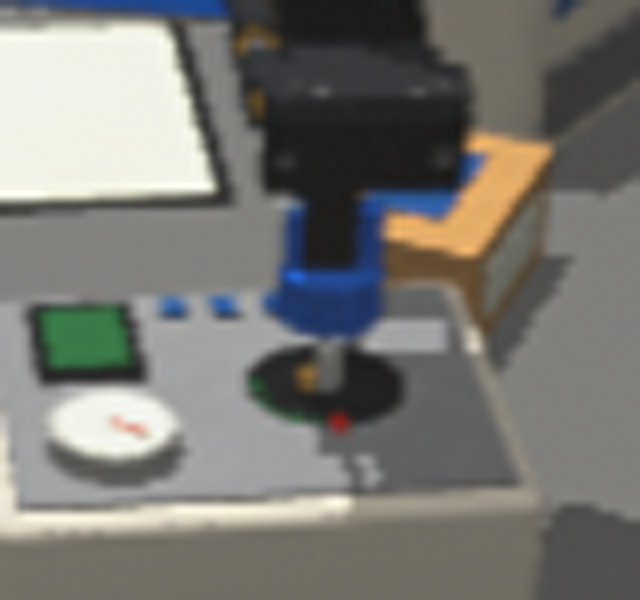

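Request:
move_arm(series="-1 2 0 0 0 0;-1.8 3.4 4 0 0 0;-1.8 3.4 8 0 0 0;-1.8 3.4 12 0 0 0;-1.8 3.4 15 0 0 0;-1.8 3.4 17 0 0 0;-1.8 3.4 19 0 0 0;-1.8 3.4 20 0 0 0")

```text
time: 10.58
position: [0.5615, -0.2219, 0.1511]
tool_rot: [0.995, 0.103, -0.0, -0.0]
ft_force: [-0.6, -0.2, -0.8]
grip_width: 0.0136
grip_force: 35.0
```

```bash
python3 d.py .5615 -.2202 .1445 .20;python3 -c "
from h import *
print(robot.get_obs()['moment'])"
```

```text
t 10.58 pos [ 0.5615 -0.2219  0.1511] yaw 0.207 F [-0.6 -0.2 -0.8] grip 0.0136 | move [ 0.3 -1.7  6.6] az 0.4 tilt [-0.  0. -1.]
[ 0.02828711  0.06591313 -0.02844953]
```

Request:
move_arm(series="0 -1 1 0 0 0;0 -1 2 0 0 0;0 -1 3 0 0 0;0 -1 4 0 0 0;0 -1 4 0 0 0")

```text
time: 11.0
position: [0.5614, -0.221, 0.1474]
tool_rot: [0.995, 0.103, -0.0, -0.0]
ft_force: [-0.7, 0.5, 0.3]
grip_width: 0.0139
grip_force: 35.0
```

```bash
python3 d.py .5615 -.2202 .1445 .20;python3 -c "
from h import *
print(robot.get_obs()['moment'])"
```

```text
t 11.0 pos [ 0.5614 -0.221   0.1474] yaw 0.207 F [-0.7  0.5  0.3] grip 0.0139 | move [ 0.2 -0.7  2.9] az 0.4 tilt [-0.  0. -1.]
[0.00281539 0.01605082 0.02641783]
```

Underside is at about 0.098 with no force, so it is over the tip. I'll go on down to the key.

Request:
move_arm(series="0 0 1 0 0 0;0 0 2 0 0 0;0 0 3 0 0 0;0 0 4 0 0 0;0 0 5 0 0 0;0 0 5 0 0 0")

```text
time: 11.5
position: [0.5617, -0.2211, 0.1432]
tool_rot: [0.995, 0.103, 0.0, 0.0]
ft_force: [-0.4, 0.2, 3.4]
grip_width: 0.0134
grip_force: 35.0
```

```bash
python3 d.py .5615 -.2202 .1445 .20;python3 -c "
from h import *
print(robot.get_obs()['moment'])"
```

```text
t 11.5 pos [ 0.5617 -0.2211  0.1432] yaw 0.207 F [-0.4  0.2  3.4] grip 0.0134 | move [ 0.  -0.9 -1.3] az 0.4 tilt [ 0.001 -0.    -1.   ]
[ 0.10592435  0.16151739 -0.00678505]
```

Contact at about 9 mm above the panel: it rests on the key. I'll press lightly and turn anticlockwise in steps.

Request:
move_arm(series="0 0 1 0 0 0;0 0 2 0 0 0;0 0 2 0 0 -2;0 0 2 0 0 -4;0 0 2 0 0 -6;0 0 2 0 0 -6")

```text
time: 12.0
position: [0.5613, -0.2209, 0.1401]
tool_rot: [0.988, 0.156, -0.0, -0.0]
ft_force: [0.8, 0.7, -1.0]
grip_width: 0.0138
grip_force: 35.0
```

Request:
move_arm(series="0 0 0 0 0 -1.5;0 0 0 0 0 -3;0 0 0 0 0 -4.5;0 0 0 0 0 -4.5")

```text
time: 12.33
position: [0.5614, -0.221, 0.1402]
tool_rot: [0.981, 0.194, -0.0, -0.0]
ft_force: [0.7, -0.0, -0.5]
grip_width: 0.0137
grip_force: 35.0
```

```bash
python3 d.py .5615 -.2202 .1445 .20;python3 -c "
from h import *
print(robot.get_obs()['moment'])"
```

```text
t 12.33 pos [ 0.5614 -0.221   0.1402] yaw 0.39 F [ 0.7 -0.  -0.5] grip 0.0137 | move [ 0.4 -0.7 -4.3] az 10.9 tilt [-0.  0. -1.]
[-0.01165071 -0.03398284 -0.03081555]
```

Force vanished and z is 3 mm lower, so the slot seems to be over the key. I'll push down.

Request:
move_arm(series="0 0 1 0 0 0;0 0 2 0 0 0;0 0 3 0 0 0;0 0 4 0 0 0;0 0 4 0 0 0")

```text
time: 12.75
position: [0.5613, -0.2209, 0.1362]
tool_rot: [0.981, 0.194, -0.0, -0.0]
ft_force: [-0.4, -0.5, 0.2]
grip_width: 0.0135
grip_force: 35.0
```

```bash
python3 d.py .5615 -.2202 .1345 .20;python3 -c "
from h import *
print(robot.get_obs()['moment'])"
```

```text
t 12.75 pos [ 0.5613 -0.2209  0.1362] yaw 0.39 F [-0.4 -0.5  0.2] grip 0.0135 | move [ 0.5 -0.5  1.7] az 10.9 tilt [-0.001  0.    -1.   ]
[-0.00584191  0.01095583  0.00177797]
```

Request:
move_arm(series="0 0 1 0 0 0;0 0 2 0 0 0;0 0 3 0 0 0;0 0 4 0 0 0;0 0 4 0 0 0;0 0 4 0 0 0")

```text
time: 13.25
position: [0.5616, -0.221, 0.1352]
tool_rot: [0.981, 0.194, 0.0, 0.0]
ft_force: [-4.4, 1.0, 13.9]
grip_width: 0.0137
grip_force: 35.0
```

```bash
python3 d.py .5615 -.2202 .1345 .20;python3 - <<'E'
from h import *
print(robot.get_obs()['moment'])
c=robot.camera("side");save(c,"l.png",(235,100,315,175),8)
E
```

```text
t 13.25 pos [ 0.5616 -0.221   0.1352] yaw 0.39 F [-4.4  1.  13.9] grip 0.0137 | move [ 0.2 -0.8  0.7] az 10.9 tilt [ 0.001 -0.001 -1.   ]
[ 0.36525117  0.64670759 -0.00622967]
```

View pics/l.png

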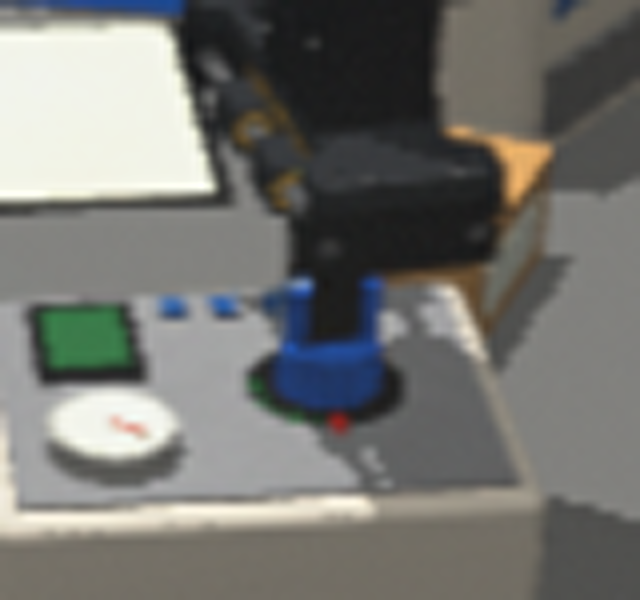

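Reaction of 14 N at 9 mm below the key, and the picture shows the knob seated on the panel at crop (330,380). I'll ease the press and turn it anticlockwise around the knob axis.

Request:
move_arm(series="0 0 -1 0 0 0;0 0 -2 0 0 0;0 -0.2 -2 0 0 -6;0 -0.4 -2 0 0 -12;-0.1 -0.6 -2 0 0 -18;-0.2 -0.8 -2 0 0 -24;-0.3 -1 -2 0 0 -30;-0.4 -1.2 -2 0 0 -36")

```text
time: 13.97
position: [0.5615, -0.2198, 0.1352]
tool_rot: [0.872, 0.489, 0.001, 0.0]
ft_force: [0.4, 1.9, 5.0]
grip_width: 0.0137
grip_force: 35.0
```

```bash
python3 d.py .5600 -.2185 .1345 1.82;python3 - <<'E'
from h import *
print(robot.get_obs()['moment'])
E
```

```text
t 13.97 pos [ 0.5615 -0.2198  0.1352] yaw 1.022 F [0.4 1.9 5. ] grip 0.0137 | move [ 0.4 -1.9  0.7] az -45.7 tilt [ 0.002  0.    -1.   ]
[ 0.29098526 -0.10604827 -0.21795187]
```

Request:
move_arm(series="0 -0.2 0 0 0 -6;0 -0.4 0 0 0 -12;-0.1 -0.6 0 0 0 -18;-0.2 -0.8 0 0 0 -24;-0.3 -1 0 0 0 -30;-0.4 -1.2 0 0 0 -36;-0.5 -1.3 0 0 0 -40;-0.5 -1.3 0 0 0 -40")

```text
time: 14.63
position: [0.5601, -0.2189, 0.1352]
tool_rot: [0.653, 0.757, 0.001, 0.0]
ft_force: [1.2, 3.1, 4.8]
grip_width: 0.0138
grip_force: 35.0
```

```bash
python3 d.py .5586 -.2180 .1345 1.82;python3 - <<'E'
from h import *
print(robot.get_obs()['moment'])
E
```

```text
t 14.63 pos [ 0.5601 -0.2189  0.1352] yaw 1.718 F [1.2 3.1 4.8] grip 0.0138 | move [ 1.1 -1.3  0.7] az -5.9 tilt [ 0.002  0.002 -1.   ]
[ 0.62319653 -0.21162337 -0.08651321]
```

Request:
move_arm(series="-0.5 -0.2 0 0 0 -2;-0.5 -0.3 0 0 0 -4;-0.5 -0.4 0 0 0 -6;-0.5 -0.5 0 0 0 -8;-0.5 -0.5 0 0 0 -8")

```text
time: 15.05
position: [0.5597, -0.2189, 0.1352]
tool_rot: [0.6, 0.8, 0.002, 0.0]
ft_force: [0.3, 4.6, 6.0]
grip_width: 0.0136
grip_force: 35.0
```

```bash
python3 d.py .5586 -.2180 .1345 1.82;python3 - <<'E'
from h import *
print(robot.get_obs()['moment'])
E
```

```text
t 15.05 pos [ 0.5597 -0.2189  0.1352] yaw 1.856 F [0.3 4.6 6. ] grip 0.0136 | move [ 1.2 -0.8  0.7] az 2.0 tilt [ 0.002  0.003 -1.   ]
[ 0.84419784 -0.37806454 -0.12065259]
```

Pointer is at 1.856 rad against an off direction of about 1.82, well inside tolerance. I'll let go and rise.

Request:
move_arm(series="0 0 0 0 0 0;0 0 0 0 0 0;0 0 0 0 0 0;0 0 0 0 0 0;0 0 0 0 0 0;0 0 0 0 0 0", jaw=0.5)

```text
time: 15.55
position: [0.5587, -0.2205, 0.1343]
tool_rot: [0.599, 0.8, -0.0, -0.0]
ft_force: [-0.0, 0.2, -1.0]
grip_width: 0.0413
grip_force: 0.0
```

Request:
move_arm(series="0 0 -10 0 0 0;0 0 -40 0 0 0;0 0 -80 0 0 0;-40 0 -110 0 0 0;-80 0 -130 0 0 0;-120 0 -130 0 0 0;-160 0 -130 0 0 0;-160 0 -130 0 0 0")

```text
time: 16.22
position: [0.6052, -0.3816, 0.2665]
tool_rot: [0.601, 0.799, -0.002, 0.004]
ft_force: [0.8, -1.2, 1.2]
grip_width: 0.0436
grip_force: 0.0
```

```bash
python3 d.py .5586 -.2180 .1345 1.82;python3 - <<'E'
from fit import *
cs=[robot.camera(n) for n in("top","side")]
for c in cs: 
  for n in("pointer","knob"):print(n,[(np.round(d["xyz"],4),round(d["p"],2)) for d in robot.tip_of(c,n)[:4]])
t,s=cs
a=cv2.resize(t["img"][180:225,300:355,::-1],(400,327),interpolation=2);b=cv2.resize(s["img"][125:170,250:305,::-1],(400,327),interpolation=2)
cv2.imwrite("pics/m.png",np.hstack([a,b]))
E
```

```text
t 16.22 pos [ 0.6052 -0.3816  0.2665] yaw 1.852 F [ 0.8 -1.2  1.2] grip 0.0436 | move [171.3   0.3 130.5] az 1.8 tilt [ 0.005 -0.008 -1.   ]
pointer [(array([0.7602, 0.2258, 0.0209]), 0.64), (array([0.5682, 0.0447, 0.0247]), 0.53)]
knob [(array([7.387e-01, 2.171e-01, 2.000e-04]), 0.73), (array([0.551 , 0.0384, 0.0035]), 0.64), (array([ 0.5587, -0.2199,  0.0892]), 0.62)]
pointer [(array([0.76  , 0.2268, 0.0229]), 0.73), (array([0.5682, 0.052 , 0.0205]), 0.72), (array([ 0.5572, -0.1998,  0.1036]), 0.44)]
knob [(array([0.5569, 0.0338, 0.0043]), 0.72), (array([ 0.5612, -0.2227,  0.0846]), 0.69), (array([ 0.7401,  0.2175, -0.0011]), 0.66)]
```

View pics/m.png

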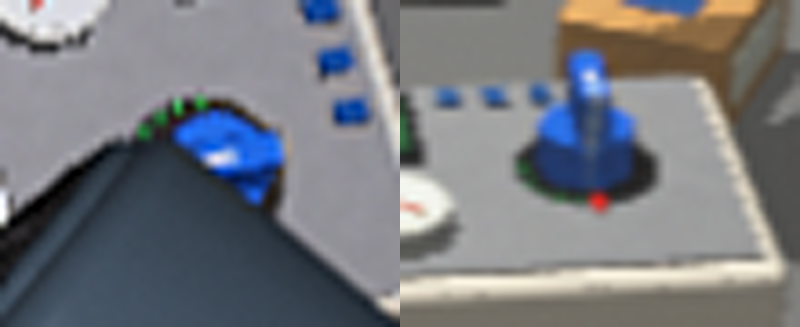

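The knob sits on the panel and its bar points at the red mark, at px (600,200) in the side half. Nothing is touching it, so I'll hand in.

```bash
python3 -c "
from h import *
print(robot.hand_in())"
```

```text
the job is handed in; nothing more can be done
None
```

The blue knob is fully home on the keyed shaft, turned to off with its pointer at the red mark, and released. The job is handed in at about 16 s; no verdict came back, and I did not re-check the bystanders' positions at the end.

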